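# Hang the second slotted check weight on the counter scale

### The arm

A 6-joint arm with a two-finger parallel gripper is mounted at the origin on a cart in front of the work surface, level with it; the furniture and walls round the work are solid. World frame = base frame: x ahead of the robot, y to its left, z up, the work surface at z = 0. Lengths are in mm, angles in rad, forces in N, time in s.
With the tool pointing down it reaches from about 350 to 875 mm from the base axis. Payload 4.2 kg.
Tool frame: the origin (TCP) lies at the very end of the fingers, on their centre line; the grasp point (between the pads) lies 19 mm behind it; z points along the fingers, y is the line along which they close (so a half turn about z gives the same grasp; the last joint's range is limited). The gripper opens to 85 mm and grips with 20 to 120 N. Pads are 22 mm wide; open, the fingers measure 114 mm over their backs; the gripper's body (76 mm by 85 mm) begins 54 mm behind the grasp point. The pads swing forward as they close: fully open they stand 13 mm farther back than shut.
Start: joints at [1.491, 0.385, 0.008, 0, -1.194, -0.259], TCP at [207.689, 589.461, 231.312] pointing down, gripper open.
Joint ranges: [-3.14, 3.14], [-1.21, 2.06], [-1.07, 1.41], [-3.16, 2.05], [-2.99, -0.16], [-3.1, 3.1]. Speed limits (rad/s): [2.79, 2.79, 3.14, 3.14, 3.14, 3.14].

### API

Orientations are given as a unit quaternion [x, y, z, w].
In Python, from bench import arm gives the robot as it stands. The module is installed in compiled form; this text tells all that it offers.
- The arm moves only by the tool drive_tool, never from a script. Its argument "targets" is a list of rows, each a list of 5 numbers: the closure, from -1 (fully open) to 1 (shut), then the shift along the tool's x, y, z in mm, then the turn about the tool's z in degrees. In form: [[grip, tx, ty, tz, roll], ...]. A call has 1 to 12 rows; each row is the pose to reach, as a shift and turn from the pose commanded when the call began, along the tool's axes at that moment; what a row does not reach only later rows make up. A row lasts 1/10 s, in which the tool goes at most 50 mm and 8.59 degrees, less where a joint would pass 70% of its speed; a pose out of reach is approached as far as the arm can. A call with a gripper value outside its range is refused whole. The fingers move at their own pace and stop on an object; the grip force is fixed at half the most. Time passes only in rows, so rows that repeat a pose let the fingers close. It gives the time, the measured TCP pose, the force, the opening and the grip force at its end, in the units of the state.
- arm.read_state(): the state, without advancing time (a new reading comes with each control period).
- arm.get_image(name): name is "scene" or "top" or "wrist"; returns the picture (384x512x3 uint8, blue, green, red); there is no depth.
- arm.camera_params(name): a dict with "fov_y" (degrees; the focal length in pixels is half the picture's height over the tangent of half this angle, whatever the lens; pixels are square), "cx", "cy" (the principal point, pixels), "rvec" (rotation vector, rad) and "tvec" (3), from world to camera coordinates, as OpenCV has them; the wrist camera has in their place "tool_from_camera" (4x4, takes a point from camera to tool coordinates, whose origin is the TCP and whose axes are the flange's). Camera axes: x right, y down, z forward; pixel columns grow to the right and rows downward; lengths in mm; the calibration is good to about 2 mm. A picture is of the moment at which its call begins: read the wrist's pose just before it. camera_params takes no time and is no camera call.
- arm.job_done(): hands the job in; it is judged then, once.
The state is a dict: "clock": time; "joints": joint angles; "joint_vel": joint speeds; "joint_efforts": joint torques, N m; "position": TCP position; "ee_rot": TCP orientation; "contact_force": force on the tool from outside, world axes, zero at the start; "wrist_torque": the same for the moment, N m; "gripper_width": finger opening in mm; "grasp_force": force on a finger pad.
Only numpy, scipy, OpenCV 4.12 (cv2) and the standard library are available. Lean on these libraries where they do the work, as an engineer would, in place of code of your own. Each camera call takes 0.05 s, during which the arm holds its last target. There are 200 camera calls.

### The job

The counter scale is due for its check: take the large loose slotted weight by its upright lug and slide it sideways onto the hanger stem, with its slot pointing opposite to the slot of the weight already there, until the stem is at the end of the slot; then lower it so that it sits down flat over the raised ring of that weight, and let go. The load cell is delicate and the stem's exact place is not known, so feel your way: never press on the hanger or the scale with more than about 15 newtons. Leave the small weight and the other things on the counter where they are.

Things in the scene. Friction and masses are not known exactly. Their poses are not given: they have to be found in the camera images.
- large_weight: the large loose slotted weight, plain aluminium, about 150 g: a disc 64 mm across, 14 mm thick, flat on the counter at the start. Origin: centre of the disc's underside; z up. A 14 mm wide slot runs from the rim on its -x side to a flat end at x = +5.5 mm, so a 10 mm stem against that end is on the disc's axis within 0.5 mm. Opposite, at +x, is an upright lug
- large_slot_mouth (a point): middle of the slot's mouth at the large weight's rim (x = -32, y = 0, z = 7 mm in its frame). The mouth is flared: 27 mm wide at the rim, narrowing to 14 mm at 16.5 mm from the disc's axis
- large_lug (a point): large weight's lug, its grip (x = 46, y = 0, z = 36 mm in the weight's frame): a ribbed upright block 12 mm wide along y (pinch it so, from above), x from 36 to 56 mm, top 46 mm above the underside. The disc beside it is 14 mm thick: keep fingertips above that
- large_ring (a point): top of the raised ring round the large weight's centre (z = 19 mm, on the disc's axis): 30 mm across, 5 mm high, cut through by the slot. Underneath the disc is a matching round recess, 33 mm across and 6 mm deep, that fits over the same ring of another weight
- scale: counter scale, fixed to the counter: flat grey housing with black top, x from -60 to 60 mm, y from -55 to 85 mm, 29 mm high, small display at the +y end. Origin: on the counter under the hanger's nominal axis; z up. Its hanger is an upright steel stem, 10 mm thick, with a 24 mm knob on top (100 to 113 mm above the counter), so a weight goes on only sideways
- hanger_nominal (a point): nominal hanger axis at the top face of the weight already there (x = y = 0, z = 52 mm in the scale's frame). The true stem, with that weight, is clamped in a long opening, up to 15 mm (scale x) and up to 5 mm (scale y) off this axis; the offset is not reported. It yields elastically: 1 mm per 8 N sideways, 1 mm per 4 N down
- earlier_slot (a point): nominal mouth of the slot of the weight fixed on the hanger (x = 32, y = 0, z = 45 mm in the scale's frame): the same shape and size as the large weight, its slot to the scale's +x, its lug (top at 84 mm) on the -x side; underside at 38 mm, top face at 52 mm, top of its raised ring at 57 mm
- approach (a point): point 70 mm out from the nominal axis on the scale's +x side, 61 mm above the counter: the large weight slides in from here towards the scale's -x, its own x axis along the scale's x axis. Its underside must be between 58 and 79 mm high to pass over the earlier weight's ring and under the knob; fully seated it is at 52 mm
- small_weight: a smaller loose slotted weight of the same form, disc 50 mm across, its lug's centre at x = 39 mm and its top 46 mm high; not needed, leave alone. Origin at the centre of its underside
- cup: green and white espresso cup, 64x89x48 mm, bystander; origin at centre of underside
- shaker: sugar shaker, 44 mm across, 90 mm high, bystander; origin at centre of underside
- bell: counter bell, 80 mm across, 54 mm high, bystander; origin at centre of underside

How it is judged (in metres and radians):
On the way, in this order (a step that is already met when the one before it is completed fails the run):
1. the large weight is lifted clear of the counter (height (world z) of large_weight above 0.03 m), for 0.1 s.
2. it is on the stem, slot opposite to the earlier one's, under the knob (horizontal distance between large_weight and hanger_nominal below 0.0195 m and angle between the x axis of large_weight and the x axis of scale, either way round below 0.6 rad and x of large_slot_mouth in the frame of scale below 0 m and z of large_weight in the frame of scale between 0.046 and 0.085 m), for 0.2 s.
At the end, for the whole second after the job is handed in: The large weight sits flat (within 3 degrees) over the raised ring of the weight on the hanger, its underside at 52 mm within 2 mm, within 19.5 mm of the nominal hanger axis (wherever the true stem stands), its slot opposite to the earlier one's within about 34 degrees, at rest and released (horizontal distance between large_weight and hanger_nominal below 0.0195 m and angle between the x axis of large_weight and the x axis of scale, either way round below 0.6 rad and x of large_slot_mouth in the frame of scale below 0 m and z of large_weight in the frame of scale between 0.0495 and 0.054 m and angle between large_weight's own z axis and vertical below 0.05 rad and linear speed of large_weight below 0.01 m/s and contact force between the fingers and large_weight below 0.1 N); the robot touches nothing.
It fails at once if the hanger or scale is pressed with more than 15 N by the weight or by the arm (contact force between any of large_weight, the arm, the fingers and scale above 15 N).
It fails at once if the small weight or another thing on the counter is disturbed (distance of any of small_weight, cup, shaker, bell from where it was at the start of the episode above 0.03 m).
It also fails if it takes over 64 s, if anything falls off the work surface, if the arm or the gripper's body presses on something with over 40 N, if the wrist force passes 120 N, or if a joint passes its speed limit or range.

## Working session

There is one attempt and no reset: what is moved stays moved. The work goes in short steps, Python scripts to look and compute and a tool call to move; the robot and the scene stay as the last step left them, time stands still between calls to the robot, and variables do not carry over. Pictures are saved under pics/ and viewed, at most 10 in all, crops included, and the job is handed in when it is done.

Besides the shell and the picture viewer there is one more tool, called after "Call:" as name(argument=value, ...) on one line, values as JSON. drive_tool: Moves the arm, as the interface text tells. Its arguments: {"type":"object","properties":{"targets":{"type":"array","items":{"type":"array","items":{"type":"number"}}}},"required":["targets"]}

```bash
mkdir -p pics
python3 - <<'E'
from bench import arm
import cv2,numpy as np
s=arm.read_state();print(s)
a=arm.get_image("scene");b=arm.get_image("top")
cv2.imwrite("pics/scene0.png",a);cv2.imwrite("pics/top0.png",b)
for n in("scene","top","wrist"):print(n,arm.camera_params(n))
E
```

```text
{'clock': 0.0, 'joints': array([ 1.49060016e+00,  3.85541450e-01,  6.61232011e-03, -5.22070857e-04,
       -1.19401117e+00, -2.58629377e-01]), 'joint_vel': array([ 5.86868271e-05,  8.61949679e-04, -4.17960713e-04, -3.14349748e-04,
       -8.78262962e-04,  1.56267482e-03]), 'joint_efforts': array([ 4.06829940e-04, -3.92294955e+01,  1.88401258e+01,  4.18608114e+00,
       -4.53083689e-03, -4.25014434e-06]), 'position': array([207.50053084, 588.91560616, 230.2220049 ]), 'ee_rot': array([ 9.85667108e-01, -1.68698380e-01, -1.46144201e-04,  1.08933988e-03]), 'contact_force': array([ 0.03974317, -0.18677997, -0.25228006]), 'wrist_torque': array([ 0.05447383, -0.00649368,  0.02235625]), 'grasp_force': 0.0, 'gripper_width': 85.65258070034338}
scene {'fov_y': 54.14503415171976, 'cx': 260.66933499615243, 'cy': 185.36573182486836, 'rvec': array([ 1.85977288, -0.86936433,  0.55359773]), 'tvec': array([-224.97127489,  298.55721899,  364.26346363])}
top {'fov_y': 51.57402570089158, 'cx': 261.3772260616239, 'cy': 194.56838337725466, 'rvec': array([ 2.18896558, -2.18042737,  0.11309612]), 'tvec': array([ 183.39343726,  565.59547266, 1066.33643636])}
wrist {'fov_y': 70.8448405686901, 'cx': 257.65533956957694, 'cy': 190.77634991024163, 'tool_from_camera': array([[-1.80438330e-04, -9.53104831e-01, -3.02640294e-01,
         7.87946173e+01],
       [ 9.99999632e-01, -4.25866910e-04,  7.44968699e-04,
         6.52916899e-01],
       [-8.38917753e-04, -3.02640048e-01,  9.53104557e-01,
        -1.42384335e+02],
       [ 0.00000000e+00,  0.00000000e+00,  0.00000000e+00,
         1.00000000e+00]])}
```

View pics/scene0.png

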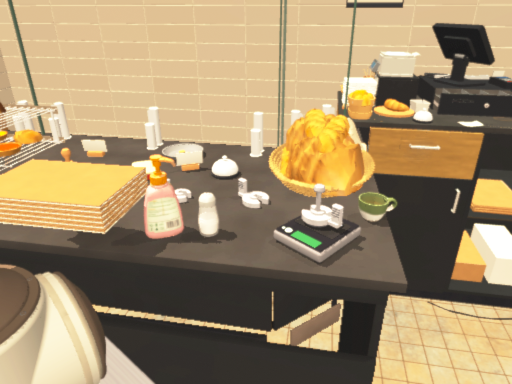

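View pics/top0.png

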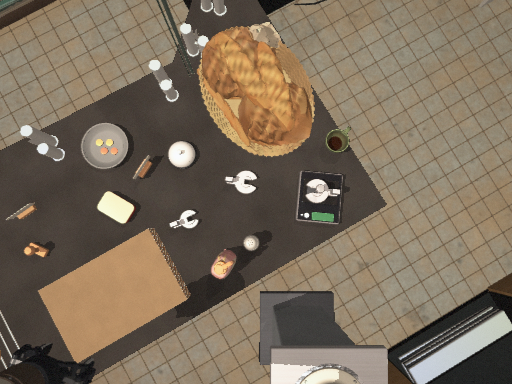

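The scene view shows the scale with its hanger at the right (about 318,215). The two slotted weights are at (255,198) and (178,194). In the top view the scale is at (320,197) with its display pointing down the image, the hanger is at about (318,190), and the weights are at (243,182) and (187,219). Next I'll convert these to world positions.

```bash
cat > h.py <<'E'
from bench import arm
import cv2,numpy as np
from scipy.spatial.transform import Rotation as R
def cam(name,st=None):
    p=arm.camera_params(name);f=192/np.tan(np.radians(p["fov_y"]/2))
    if name=="wrist":
        T=p["tool_from_camera"];Rt=R.from_quat(st["ee_rot"]).as_matrix()
        return f,p["cx"],p["cy"],Rt@T[:3,:3],Rt@T[:3,3]+st["position"]
    Rm=cv2.Rodrigues(p["rvec"])[0];return f,p["cx"],p["cy"],Rm.T,-Rm.T@p["tvec"]
def ray(c,u,v):
    f,cx,cy,Rw,o=c;return o,Rw@np.array([(u-cx)/f,(v-cy)/f,1.])
def onz(c,u,v,z):
    o,d=ray(c,u,v);return o+d*(z-o[2])/d[2]
def tri(*rs):
    A=0;b=0
    for o,d in rs:
        d=d/np.linalg.norm(d);P=np.eye(3)-np.outer(d,d);A=A+P;b=b+P@o
    return np.linalg.solve(A,b)
def proj(c,X):
    f,cx,cy,Rw,o=c;q=Rw.T@(np.asarray(X,float)-o);return cx+f*q[0]/q[2],cy+f*q[1]/q[2]
def look():
    s=arm.read_state();return s,cam("wrist",s),arm.get_image("wrist")
E
python3 - <<'E'
from h import *
t=cam("top")
print("topcam",t[4].round(0))
im=cv2.imread("pics/top0.png")
for n,(u,v,z) in dict(w1=(245,182,14),l1=(230,181,46),w2=(187,219,14),l2=(176,223,40),stem=(318,190,113),disp=(322,217,29),cup=(338,140,40),shaker=(251,243,90),bell=(181,154,50)).items():print(n,onz(t,u,v,z).round(0))
cv2.imwrite("pics/top0c.png",cv2.resize(im[130:240,160:360],None,fx=4,fy=4,interpolation=cv2.INTER_CUBIC))
E
```

```text
topcam [ 470.  203. 1108.]
w1 [600. 231.  14.]
l1 [599. 270.  46.]
w2 [497. 389.  14.]
l2 [486. 414.  40.]
stem [569.  44. 113.]
disp [504.  21.  29.]
cup [714. -24.  40.]
shaker [435. 213.  90.]
bell [671. 402.  50.]
```

View pics/top0c.png

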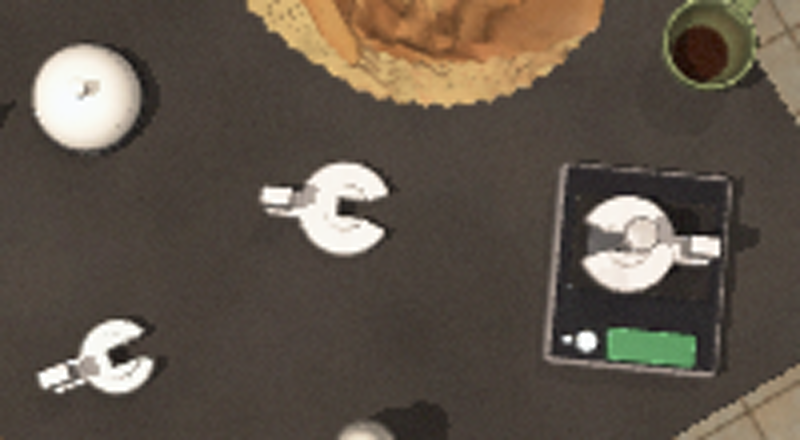

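The crop shows the large weight's disc at full-image pixel (246,182), with its lug at (229,180) and its slot towards the scale. The small weight is at (188,219). The earlier weight's slot opens towards the loose weight, so there's little to turn. I'll move above the large weight now.

Call:
drive_tool(targets=[[0,480,184,0,70],[0,480,184,0,70],[0,480,184,0,70],[0,480,184,0,70],[0,480,184,0,70],[0,480,184,0,70],[0,480,184,0,70],[0,480,184,0,70],[0,480,184,0,70],[0,480,184,0,70],[0,480,184,0,70],[0,480,184,0,70]])

```text
clock: 1.3
position: [600.3, 254.5, 230.1]
ee_rot: [0.709, -0.705, -0.0, 0.001]
contact_force: [-0.1, 0.7, -1.1]
gripper_width: 42.4
grasp_force: 0.0
```

Run:
```python
from h import *
s,c,im=look();print(s["position"],R.from_quat(s["ee_rot"]).as_matrix().round(3),s["gripper_width"],s["clock"])
cv2.imwrite("pics/w1.png",im);np.save("w1.npy",np.r_[s["position"],s["ee_rot"]])
t=cam("top")
C=[onz(t,160+u/4,130+v/4,29) for u,v in((565,165),(733,178),(718,374),(547,360))];print(np.round(C,0))
print("basket",[onz(t,160+u/4,130+v/4,60).round(0) for u,v in((250,10),(300,60),(450,105))])
```

```text
[600.30475237 254.46871074 230.05918266] [[ 0.006 -1.    -0.002]
 [-1.    -0.006 -0.001]
 [ 0.001  0.002 -1.   ]] 42.37527179640477 1.3
[[629.  76.  29.]
 [621. -39.  29.]
 [486. -27.  29.]
 [495.  89.  29.]]
basket [array([728., 291.,  60.]), array([694., 257.,  60.]), array([665., 157.,  60.])]
```

View pics/w1.png

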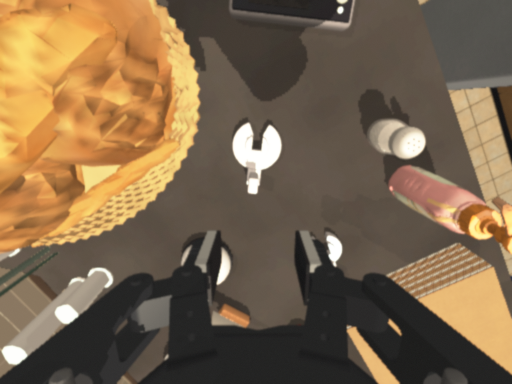

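The wrist view shows the large weight's disc at (257,147), the lug top at (253,186), and the scale at the top of the picture. The basket is to the left and the fingers are clear of it. Next I'll segment the weight and triangulate it with the top view.

```bash
cat >> h.py <<'E'
def blob(im,u,v,r,th):
    """bright blob nearest (u,v): opened-disc circle, and lug end = far centroid of the rest"""
    g=cv2.cvtColor(im,cv2.COLOR_BGR2GRAY);m=np.zeros_like(g)
    x0,y0=int(u-r),int(v-r);m[y0:int(v+r),x0:int(u+r)]=255*(g[y0:int(v+r),x0:int(u+r)]>th)
    n,l,st,ce=cv2.connectedComponentsWithStats(m)
    k=1+np.argmax(st[1:,4]);return (l==k).astype(np.uint8),st[k],ce[k]
E
python3 - <<'E'
from h import *
im=cv2.imread("pics/w1.png");q=np.load("w1.npy");c=cam("wrist",dict(position=q[:3],ee_rot=q[3:]))
for n,I,cc,u,v,r,sc in(("wrist",im,c,257,160,45,6),("top",cv2.imread("pics/top0.png"),cam("top"),241,182,22,12)):
    m,st,ce=blob(I,u,v,r,110);print(n,st)
    y0,x0=int(v-r),int(u-r)
    crop=cv2.resize(I[y0:y0+2*r,x0:x0+2*r],None,fx=sc,fy=sc,interpolation=cv2.INTER_CUBIC)
    cv2.imwrite(f"pics/cr_{n}.png",crop)
a=cv2.imread("pics/cr_wrist.png");b=cv2.imread("pics/cr_top.png")
b=cv2.resize(b,(240,240));a=cv2.resize(a,(540,540));o=np.zeros((540,800,3),np.uint8);o[:,:540]=a;o[:240,550:790]=b
cv2.imwrite("pics/cr.png",o)
E
```

```text
wrist [ 232  122   50   73 2003]
top [225 170  32  24 415]
```

View pics/cr.png

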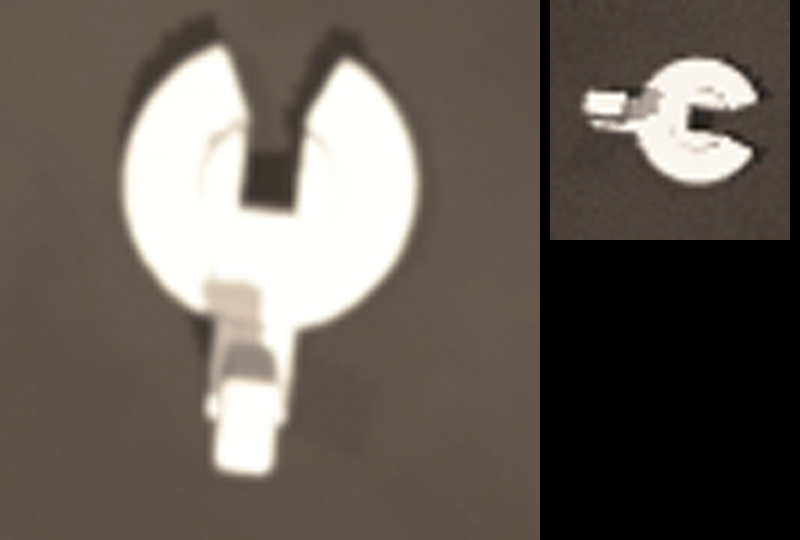

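The wrist crop puts the disc centre at full-image (257,145.3) and the lug top at (253.2,186). The top crop puts them at (246,182.3) and (229.1,178.9).

Run:
```python
from h import *
q=np.load("w1.npy");c=cam("wrist",dict(position=q[:3],ee_rot=q[3:]));t=cam("top")
d=tri(ray(c,257,145.3),ray(t,246,182.3));l=tri(ray(c,253.2,186),ray(t,229.1,178.9))
print("tri disc",d,"lug",l)
D=onz(c,257,145.3,14);L=onz(c,253.2,186,46);print(D,L,onz(t,246,182.3,14),onz(t,229.1,178.9,46))
v=L-D;print("heading",np.degrees(np.arctan2(v[1],v[0])),np.hypot(v[0],v[1]))
# stem knob & scale
print("knob",onz(t,160+645/4,130+235/4,113))
```

```text
tri disc [601.88008049 228.69340957  -4.48615654] lug [605.86295912 273.46695227  42.81206778]
[601.9889995  226.21717691  14.        ] [606.49923272 272.8848119   46.        ] [599.58297466 228.16345677  14.        ] [604.76653229 272.91939139  46.        ]
heading 84.47974528763343 46.88507608045239
knob [572.46756886  35.99018435 113.        ]
```

Call:
drive_tool(targets=[[0,-18,-5.5,45,5.8],[0,-18,-5.5,90,5.8],[0,-18,-5.5,130,5.8],[0,-18,-5.5,130,5.8],[0,-18,-5.5,130,5.8],[0,-18,-5.5,130,5.8]])

```text
clock: 1.95
position: [605.8, 276.2, 104.6]
ee_rot: [-0.675, 0.738, -0.001, 0.003]
contact_force: [0.2, 0.8, 0.6]
gripper_width: 42.5
grasp_force: 0.0
```

Run:
```python
from h import *
s,c,im=look();print(s["position"],R.from_quat(s["ee_rot"]).as_matrix().round(3),s["gripper_width"],s["clock"])
cv2.imwrite("pics/w2.png",im);np.save("w2.npy",np.r_[s["position"],s["ee_rot"]])
```

```text
[605.80391833 276.17563642 104.6084296 ] [[-0.089 -0.996  0.005]
 [-0.996  0.089  0.003]
 [-0.003 -0.005 -1.   ]] 42.51174809309266 1.95
```

View pics/w2.png

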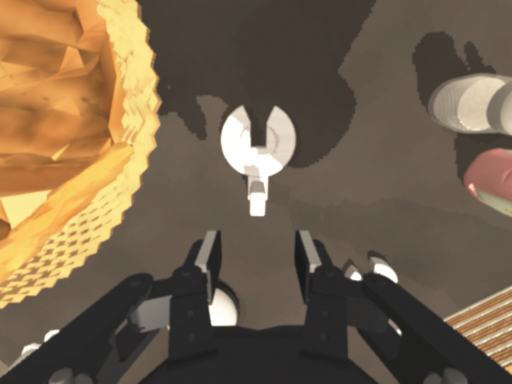

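The wrist view shows the disc centre at about (258.5,142), the lug top at about (258,204), and the fingers level to either side of the lug.

Run:
```python
from h import *
q=np.load("w2.npy");c=cam("wrist",dict(position=q[:3],ee_rot=q[3:]));im=cv2.imread("pics/w2.png");g=cv2.cvtColor(im,cv2.COLOR_BGR2GRAY)
for v in(125,135,142,150,160,175,185,192,196,200,205,210,214,217):
    r=np.where(g[v,205:310]>130)[0]+205;print(v,r.min() if len(r) else 0,r.max() if len(r) else 0,end=" | ")
q1=np.load("w1.npy");c1=cam("wrist",dict(position=q1[:3],ee_rot=q1[3:]))
D=onz(c,258.5,142,14);L=onz(c,258,204.5,46);v=L-D
print("\n",D,L,np.degrees(np.arctan2(v[1],v[0])),np.hypot(*v[:2]))
print("2 wrist:",tri(ray(c,258.5,142),ray(c1,257,145.3)),tri(ray(c,258,204.5),ray(c1,253.2,186)))
Rm=R.from_quat(q[3:]).as_matrix();print("tool shift to lug, tcp z20",Rm.T@(np.array([L[0],L[1],20])-q[:3]))
```

```text
125 223 292 | 135 221 295 | 142 220 295 | 150 222 293 | 160 226 288 | 175 247 272 | 185 248 268 | 192 248 267 | 196 247 267 | 200 248 266 | 205 249 265 | 210 249 265 | 214 250 264 | 217 0 0 | 
 [602.28624142 228.10087701  14.        ] [606.60253159 272.91667923  46.        ] 84.49870891456351 45.0231772486166
2 wrist: [602.54600441 234.14646874 -37.11211032] [606.63525892 273.24640125  45.12195979]
tool shift to lug, tcp z20 [ 3.43974649 -0.69864529 84.60215709]
```

Call:
drive_tool(targets=[[0,0,0,0,0]])

```text
clock: 2.1
position: [605.6, 275.4, 104.1]
ee_rot: [-0.674, 0.738, -0.0, 0.002]
contact_force: [-0.8, -0.9, -0.6]
gripper_width: 42.5
grasp_force: 0.0
```

Call:
drive_tool(targets=[[0,2.4,-1.2,35,0],[0,2.4,-1.2,65,0],[0,2.4,-1.2,80,0],[0,2.4,-1.2,84,0],[0,2.4,-1.2,84,0],[0,2.4,-1.2,84,0]])

```text
clock: 2.7
position: [606.7, 272.7, 19.1]
ee_rot: [-0.674, 0.738, -0.0, 0.002]
contact_force: [-1.7, -0.4, 0.5]
gripper_width: 42.8
grasp_force: 0.0
```

Call:
drive_tool(targets=[[0.4,0,0,-2,0],[1,0,0,-2,0],[1,0,0,-2,0],[1,0,0,-2,0],[1,0,0,-2,0],[1,0,0,-2,0],[1,0,0,-2,0]])

```text
clock: 3.4
position: [606.3, 272.6, 20.9]
ee_rot: [-0.674, 0.738, -0.0, 0.001]
contact_force: [-0.6, 0.6, 6.2]
gripper_width: 10.9
grasp_force: 59.9
```

Call:
drive_tool(targets=[[1,0,0,-15,0],[1,0,0,-40,0],[1,0,0,-68,0],[1,20,3,-68,0],[1,50,6,-68,0],[1,80,9,-68,0],[1,105,12,-68,0],[1,117,13.5,-68,0],[1,117,13.5,-68,0],[1,117,13.5,-68,0]])

```text
clock: 4.4
position: [582.0, 157.2, 87.7]
ee_rot: [-0.674, 0.738, -0.0, 0.001]
contact_force: [0.1, 0.8, -2.1]
gripper_width: 10.9
grasp_force: 59.1
```

Run:
```python
from h import *
s,c,im=look();print(s["position"],R.from_quat(s["ee_rot"]).as_matrix().round(3),s["gripper_width"],s["contact_force"],s["wrist_torque"],s["clock"])
cv2.imwrite("pics/w3.png",im);np.save("w3.npy",np.r_[s["position"],s["ee_rot"]])
a=arm.get_image("top");b=arm.get_image("scene");cv2.imwrite("pics/top3.png",a);cv2.imwrite("pics/scene3.png",b)
o=np.zeros((600,800,3),np.uint8)
o[:384,:400]=im[:,56:456]
o[:384,404:800]=cv2.resize(a[150:246,256:355],(396,384),interpolation=cv2.INTER_CUBIC)
o[388:600,:400]=cv2.resize(b[170:276,250:450],(400,212))
cv2.imwrite("pics/m3.png",o)
```

```text
[581.97993775 157.15807394  87.67398541] [[-0.091 -0.996  0.001]
 [-0.996  0.091  0.001]
 [-0.001 -0.001 -1.   ]] 10.892314677234944 [ 0.06770597  0.76866538 -2.05897526] [ 0.07408749 -0.01221293 -0.00173721] 4.4
```

View pics/m3.png

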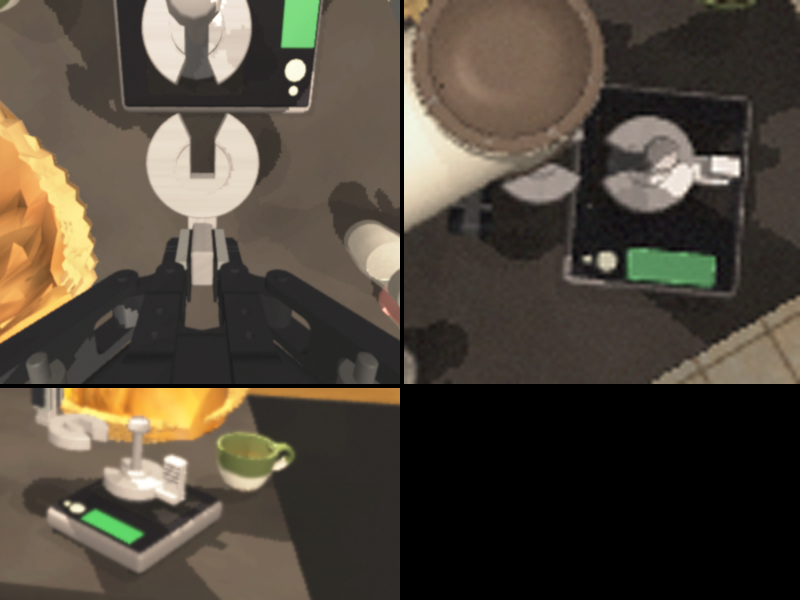

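In the composite:
- **Wrist view:** the held disc's centre is at about (259,163), level. The earlier disc's centre is at about (253,29).
- **Top view:** the knob is at about (321,187.5).
- **Scene view:** the knob is at about (319.5,188).

Run:
```python
from h import *
q=np.load("w3.npy");c=cam("wrist",dict(position=q[:3],ee_rot=q[3:]));im=cv2.imread("pics/w3.png");g=cv2.cvtColor(im,cv2.COLOR_BGR2GRAY)
for v in(5,15,25,35,45,55,65,75,80,84,88,130,150,160,170,190,205):
    row=g[v,185:325].astype(int);r=np.where(row>120)[0]+185;print(v,r.min() if len(r) else 0,r.max() if len(r) else 0,end=" | ")
t=cam("top");sc=cam("scene")
print("\nknob tri",tri(ray(t,321,187.5),ray(sc,319.5,188)),onz(t,321,187.5,113))
print("earlier disc",onz(c,253,29,52),"held",onz(c,259,163,81),"tcp",q[:3])
# scale corners in top (z=29)
K=[onz(t,256+(u-404)/4,150+v/4,29) for u,v in((583,88),(750,98),(736,295),(567,280))];print(np.round(K,1))
print("edge wrist",onz(c,124+56,107,29),onz(c,313+56,107,29))
```

```text
5 201 303 | 15 199 306 | 25 198 307 | 35 198 306 | 45 201 304 | 55 204 300 | 65 210 294 | 75 219 286 | 80 226 279 | 84 0 0 | 88 0 0 | 130 213 304 | 150 203 313 | 160 202 314 | 170 202 314 | 190 209 307 | 205 222 295 | 
knob tri [575.92659773  36.06696259 106.5137474 ] [575.63629091  36.59145098 113.        ]
earlier disc [574.81870229  36.61019188  52.        ] held [577.98772923 109.73295735  81.        ] tcp [581.97993775 157.15807394  87.67398541]
[[627.   77.8  29. ]
 [620.7 -37.1  29. ]
 [485.7 -25.6  29. ]
 [495.5  89.4  29. ]]
edge wrist [631.11748797  75.10620537  29.        ] [497.27580316  87.32551025  29.        ]
```

Call:
drive_tool(targets=[[1,15,-3.7,0,0],[1,30,-3.7,0,0],[1,36,-3.7,0,0],[1,40,-3.7,0,0],[1,43,-3.7,0,0],[1,46,-3.7,0,0],[1,48,-3.7,0,0],[1,50,-3.7,0,0],[1,52,-3.7,0,0],[1,52,-3.7,0,0]])

```text
clock: 5.55
position: [580.3, 104.4, 87.3]
ee_rot: [-0.674, 0.739, 0.0, -0.0]
contact_force: [-0.8, 0.0, -1.2]
gripper_width: 10.9
grasp_force: 59.1
```

Run:
```python
from h import *
s,c,im=look();print(s["position"],R.from_quat(s["ee_rot"]).as_matrix().round(3)[:2,:2],s["contact_force"],s["wrist_torque"],s["clock"])
cv2.imwrite("pics/w4.png",im);np.save("w4.npy",np.r_[s["position"],s["ee_rot"]])
cv2.imwrite("pics/w4c.png",cv2.resize(im[0:240,150:370],(550,600),interpolation=cv2.INTER_CUBIC))
```

```text
[580.34879637 104.4035414   87.2882045 ] [[-0.091 -0.996]
 [-0.996  0.091]] [-0.78147175  0.03556704 -1.19639899] [ 0.11455108 -0.02430138  0.03510398] 5.55
```

View pics/w4c.png

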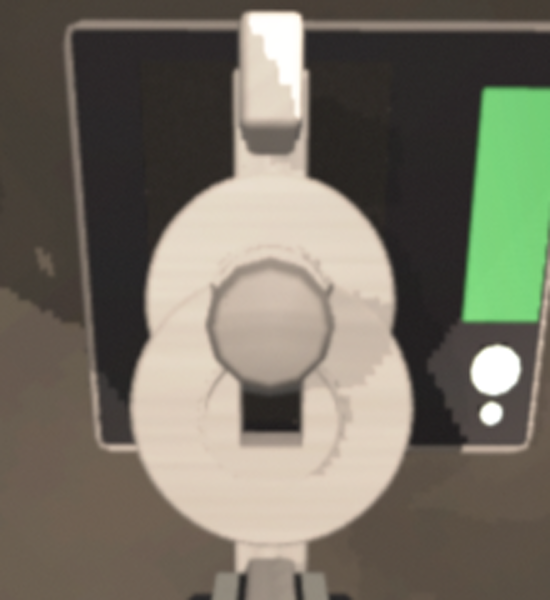

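The picture shows the stem entering the slot and well centred: the knob is at crop u = 270 and the slot centre at 272. I'll go on in and feel for the slot's end.

Call:
drive_tool(targets=[[1,4,0,0,0],[1,8,0,0,0],[1,11,0,0,0],[1,14,0,0,0],[1,16,0,0,0],[1,17,0,0,0],[1,17,0,0,0],[1,17,0,0,0]])

```text
clock: 6.4
position: [578.9, 87.6, 87.3]
ee_rot: [-0.674, 0.738, -0.0, 0.0]
contact_force: [-0.2, 0.2, -1.0]
gripper_width: 10.8
grasp_force: 59.1
```

Call:
drive_tool(targets=[[1,0.5,0,0,0],[1,1,0,0,0],[1,1,0,0,0]])

```text
clock: 6.7
position: [578.8, 86.6, 87.3]
ee_rot: [-0.674, 0.739, 0.0, -0.0]
contact_force: [0.3, -0.4, -1.9]
gripper_width: 10.4
grasp_force: 59.1
```

Call:
drive_tool(targets=[[1,0.5,0,0,0],[1,1,0,0,0],[1,1,0,0,0]])

```text
clock: 7.0
position: [578.7, 85.5, 87.3]
ee_rot: [-0.674, 0.739, 0.0, -0.0]
contact_force: [-0.6, 0.1, -1.7]
gripper_width: 10.8
grasp_force: 59.1
```

Call:
drive_tool(targets=[[1,0.5,0,0,0],[1,1,0,0,0],[1,1,0,0,0]])

```text
clock: 7.3
position: [578.6, 84.5, 87.3]
ee_rot: [-0.674, 0.739, 0.0, -0.0]
contact_force: [0.4, 0.5, -1.3]
gripper_width: 11.0
grasp_force: 59.1
```

Call:
drive_tool(targets=[[1,0.4,0,0,0],[1,0.7,0,0,0],[1,0.7,0,0,0]])

```text
clock: 7.6
position: [578.6, 83.9, 87.3]
ee_rot: [-0.674, 0.739, 0.0, 0.0]
contact_force: [-0.8, 0.1, -0.7]
gripper_width: 11.3
grasp_force: 59.1
```

Call:
drive_tool(targets=[[1,0.4,0,0,0],[1,0.7,0,0,0],[1,0.7,0,0,0]])

```text
clock: 7.9
position: [578.5, 83.2, 87.3]
ee_rot: [-0.674, 0.739, 0.0, -0.0]
contact_force: [0.2, -0.1, -0.9]
gripper_width: 10.6
grasp_force: 59.1
```

Call:
drive_tool(targets=[[1,0.4,0,0,0],[1,0.7,0,0,0],[1,0.7,0,0,0]])

```text
clock: 8.2
position: [578.4, 82.5, 87.3]
ee_rot: [-0.674, 0.739, -0.0, -0.0]
contact_force: [-0.5, 0.6, -1.8]
gripper_width: 11.0
grasp_force: 59.1
```

Call:
drive_tool(targets=[[1,0.4,0,0,0],[1,0.7,0,0,0],[1,0.7,0,0,0]])

```text
clock: 8.5
position: [578.4, 81.8, 87.3]
ee_rot: [-0.674, 0.739, -0.0, -0.0]
contact_force: [-0.1, 0.9, -1.3]
gripper_width: 10.7
grasp_force: 59.1
```

Call:
drive_tool(targets=[[1,0.3,0,0,0],[1,0.5,0,0,0],[1,0.5,0,0,0]])

```text
clock: 8.8
position: [578.4, 81.4, 87.3]
ee_rot: [-0.674, 0.739, -0.0, 0.0]
contact_force: [-0.1, 0.6, -2.6]
gripper_width: 11.0
grasp_force: 59.1
```

Run:
```python
from h import *
s,c,im=look();print(s["position"],s["contact_force"],s["wrist_torque"],s["clock"])
cv2.imwrite("pics/w5.png",im);np.save("w5.npy",np.r_[s["position"],s["ee_rot"]])
cv2.imwrite("pics/w5c.png",cv2.resize(im[0:240,150:370],(550,600),interpolation=cv2.INTER_CUBIC))
```

```text
[578.37070548  81.38746727  87.34998711] [-0.14881739  0.55350284 -2.56324823] [ 0.11442648  0.0174356  -0.00676398] 8.8
```

Call:
drive_tool(targets=[[1,0.3,0,0,0],[1,0.6,0,0,0],[1,0.6,0,0,0]])

```text
clock: 9.15
position: [578.4, 80.9, 87.3]
ee_rot: [-0.674, 0.739, 0.0, 0.0]
contact_force: [0.5, 0.6, -1.9]
gripper_width: 11.0
grasp_force: 59.1
```

Call:
drive_tool(targets=[[1,0.3,0,0,0],[1,0.6,0,0,0],[1,0.6,0,0,0]])

```text
clock: 9.45
position: [578.4, 80.4, 87.4]
ee_rot: [-0.674, 0.739, -0.0, 0.0]
contact_force: [0.2, 2.0, -1.5]
gripper_width: 11.0
grasp_force: 59.1
```

Call:
drive_tool(targets=[[1,0.3,0,0,0],[1,0.5,0,0,0],[1,0.5,0,0,0]])

```text
clock: 9.75
position: [578.3, 79.9, 87.4]
ee_rot: [-0.674, 0.739, -0.0, 0.0]
contact_force: [0.3, 3.1, -0.8]
gripper_width: 10.8
grasp_force: 59.1
```

Call:
drive_tool(targets=[[1,0.3,0,0,0],[1,0.5,0,0,0],[1,0.5,0,0,0],[1,0.5,0,0,0]])

```text
clock: 10.15
position: [578.3, 79.4, 87.4]
ee_rot: [-0.674, 0.739, -0.0, 0.0]
contact_force: [0.3, 4.5, -0.9]
gripper_width: 10.9
grasp_force: 59.1
```

Run:
```python
from h import *
s,c,im=look();print(s["position"],s["contact_force"],s["wrist_torque"],s["clock"])
cv2.imwrite("pics/w6.png",im);np.save("w6.npy",np.r_[s["position"],s["ee_rot"]])
cv2.imwrite("pics/w6c.png",cv2.resize(im[0:240,150:370],(550,600),interpolation=cv2.INTER_CUBIC))
```

```text
[578.28915697  79.36566829  87.41241342] [ 0.33302543  4.54120702 -0.85608215] [ 1.39559383 -0.05764106 -0.02544001] 10.15
```

View pics/w6c.png

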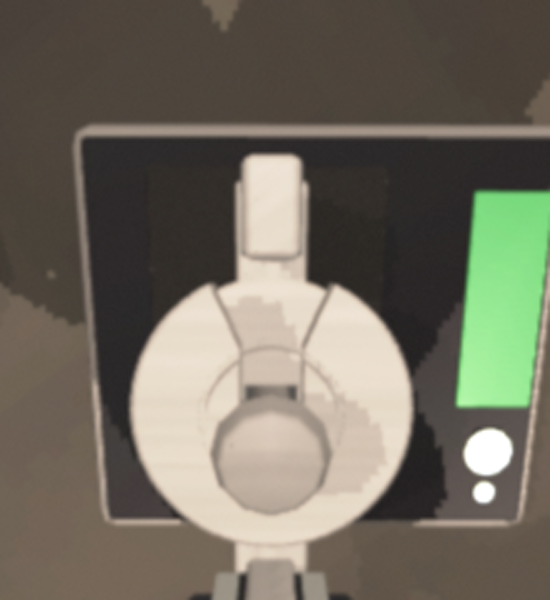

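The picture shows the stem at the slot's end, with the two discs concentric and the earlier slot opposite. The force built up from y≈81 to 4.5 N. I'll back off to light contact and lower.

Call:
drive_tool(targets=[[1,-1.6,0,0,0],[1,-1.6,0,3,0],[1,-1.6,0,6,0],[1,-1.6,0,8,0],[1,-1.6,0,8,0],[1,-1.6,0,8,0]])

```text
clock: 10.8
position: [578.2, 80.6, 79.1]
ee_rot: [-0.674, 0.739, 0.0, -0.0]
contact_force: [0.8, 1.8, -1.2]
gripper_width: 11.0
grasp_force: 59.2
```

Call:
drive_tool(targets=[[1,0,0,0.5,0],[1,0,0,1,0],[1,0,0,1.5,0],[1,0,0,1.5,0],[1,0,0,1.5,0]])

```text
clock: 11.3
position: [578.3, 80.7, 77.9]
ee_rot: [-0.674, 0.739, -0.0, -0.0]
contact_force: [-0.1, 3.1, -0.0]
gripper_width: 11.1
grasp_force: 59.2
```

Call:
drive_tool(targets=[[1,-0.5,0,0,0],[1,-0.6,0,0.5,0],[1,-0.6,0,1,0],[1,-0.6,0,1,0]])

```text
clock: 11.7
position: [578.1, 81.1, 76.5]
ee_rot: [-0.674, 0.739, 0.0, -0.0]
contact_force: [0.0, 1.3, -0.7]
gripper_width: 10.8
grasp_force: 59.2
```

Call:
drive_tool(targets=[[1,0,0,0.5,0],[1,0,0,1,0],[1,0,0,1,0]])

```text
clock: 12.0
position: [578.2, 81.2, 75.7]
ee_rot: [-0.674, 0.739, 0.0, -0.0]
contact_force: [0.5, 1.1, -0.7]
gripper_width: 10.8
grasp_force: 59.2
```

Call:
drive_tool(targets=[[1,0,0,0.5,0],[1,0,0,1,0],[1,0,0,1,0]])

```text
clock: 12.3
position: [578.2, 81.3, 74.7]
ee_rot: [-0.674, 0.739, 0.0, -0.0]
contact_force: [0.5, 0.8, -0.9]
gripper_width: 10.8
grasp_force: 59.2
```

Call:
drive_tool(targets=[[1,0,0,0.5,0],[1,0,0,1,0],[1,0,0,1,0]])

```text
clock: 12.6
position: [578.3, 81.3, 73.7]
ee_rot: [-0.674, 0.739, 0.0, -0.0]
contact_force: [0.4, 0.5, -0.6]
gripper_width: 11.1
grasp_force: 59.2
```

Call:
drive_tool(targets=[[1,0,0,0.5,0],[1,0,0,0.8,0],[1,0,0,0.8,0]])

```text
clock: 12.9
position: [578.3, 81.3, 73.0]
ee_rot: [-0.674, 0.739, 0.0, -0.0]
contact_force: [0.1, 0.9, -0.9]
gripper_width: 10.4
grasp_force: 59.2
```

Call:
drive_tool(targets=[[1,0,0,0.3,0],[1,0,0,0.6,0],[1,0,0,0.6,0]])

```text
clock: 13.2
position: [578.4, 81.4, 72.6]
ee_rot: [-0.674, 0.738, -0.0, 0.0]
contact_force: [0.7, 0.2, -0.1]
gripper_width: 10.8
grasp_force: 59.2
```

Call:
drive_tool(targets=[[1,0,0,0.3,0],[1,0,0,0.6,0],[1,0,0,0.6,0]])

```text
clock: 13.5
position: [578.4, 81.4, 72.1]
ee_rot: [-0.674, 0.738, -0.0, 0.0]
contact_force: [-0.5, 0.2, 1.1]
gripper_width: 11.1
grasp_force: 59.5
```

Call:
drive_tool(targets=[[1,0,0,0.3,0],[1,0,0,0.5,0],[1,0,0,0.5,0]])

```text
clock: 13.8
position: [578.5, 81.4, 71.6]
ee_rot: [-0.674, 0.738, -0.0, 0.0]
contact_force: [-0.9, 0.6, 3.1]
gripper_width: 10.9
grasp_force: 59.7
```

The weight touches down at z≈72.6, which puts the underside at about 52 mm and agrees with the text. I'll ease off and release.

Call:
drive_tool(targets=[[1,0,0,-0.6,0],[1,0,0,-0.6,0],[0.5,0,0,-0.6,0],[0.2,0,0,-0.6,0],[0.1,0,0,-0.6,0],[0.1,0,0,-0.6,0],[0.1,0,0,-0.6,0]])

```text
clock: 14.5
position: [578.2, 81.2, 71.7]
ee_rot: [-0.674, 0.739, 0.0, -0.0]
contact_force: [0.5, 0.0, 0.3]
gripper_width: 38.7
grasp_force: 0.0
```

Call:
drive_tool(targets=[[0.1,0,0,-10,0],[0.1,0,0,-30,0],[0.1,0,0,-60,0],[0.1,0,0,-95,0],[0.1,-30,0,-95,0],[0.1,-70,0,-95,0],[0.1,-70,0,-95,0],[0.1,-70,0,-95,0]])

```text
clock: 15.3
position: [584.6, 151.7, 167.4]
ee_rot: [-0.675, 0.738, -0.0, 0.0]
contact_force: [-0.2, -0.5, -0.3]
gripper_width: 38.3
grasp_force: 0.0
```

Run:
```python
from h import *
s,c,im=look();print(s["position"],s["contact_force"],s["gripper_width"],s["clock"])
np.save("w7.npy",np.r_[s["position"],s["ee_rot"]]);cv2.imwrite("pics/w7.png",im)
a=arm.get_image("top");b=arm.get_image("scene")
cv2.imwrite("pics/scene7.png",b);cv2.imwrite("pics/top7.png",a)
o=np.zeros((600,800,3),np.uint8)
o[:384,:400]=im[:,56:456]
o[:384,404:800]=cv2.resize(a[150:246,256:355],(396,384),interpolation=cv2.INTER_CUBIC)
o[388:600,:400]=cv2.resize(b[175:228,270:370],(400,212),interpolation=cv2.INTER_CUBIC)
cv2.imwrite("pics/m7.png",o)
```

```text
[584.55600419 151.72581957 167.38813913] [-0.19783636 -0.47328085 -0.25622582] 38.3312303422406 15.3
```

View pics/m7.png

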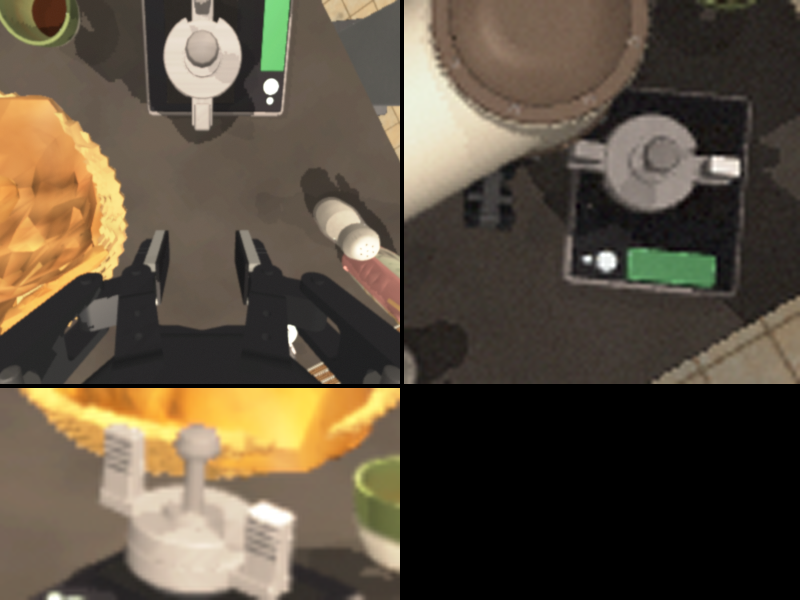

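The picture shows the two discs stacked flush, with the lugs opposite each other and the knob at crop (203,48) over the disc's centre. The gripper is clear, so I'll hand the job in.

```bash
python3 -c "
from bench import arm
print(arm.job_done())"
```

```text
the job is handed in; nothing more can be done
None
```

The large weight sits on the hanger, slot opposite the earlier one and apparently flat over its ring, released with the arm clear; felt force peaked at about 4.5 N, and the job was handed in at about 15 s (no verdict shown).

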